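Knock-test the red plunger unit

ROBOT

A 6-joint arm with a two-finger parallel gripper is mounted at the origin on a cart in front of the work surface, level with it; the furniture and walls round the work are solid. World frame = base frame: x ahead of the robot, y to its left, z up, the work surface at z = 0. Lengths are in m, angles in rad, forces in N, time in s.
With the tool pointing down it reaches from about 0.425 to 0.95 m from the base axis. Payload 3.5 kg.
Tool frame: the origin (TCP) lies on the centre line of the jaws, within the pads' length; the fingertips stand 17 mm ahead of it and the grasp point (between the pads) lies 2 mm behind it; z points along the fingers, y is the line along which they close (so a half turn about z gives the same grasp; the last joint's range is limited). The gripper opens to 85 mm and grips with 20 to 120 N. Pads are 22 mm wide; open, the fingers measure 114 mm over their backs; the gripper's body (76 mm by 85 mm) begins 54 mm behind the grasp point. The pads swing forward as they close: fully open they stand 13 mm farther back than shut.
Start: joints at [1.12, 0.286, 1.577, -0, 1.279, -0.15], TCP at [0.2, 0.645, 0.248] pointing down, gripper open.
Joint ranges: [-2.77, 2.77], [-0.9, 2.22], [0.21, 2.48], [-1.53, 4.67], [0.24, 2.81], [-2.84, 2.84]. Speed limits (rad/s): [2.79, 2.79, 3.14, 3.14, 3.14, 3.14].

INTERFACE

Orientations are given as a unit quaternion [x, y, z, w].
In Python, from plant import ctrl gives the robot as it stands. The module is installed in compiled form; this text tells all that it offers.
- The arm moves only by the tool drive_tool, never from a script. Its argument "moves" is a list of rows, each a list of 3 entries, a list of its own where there are three numbers: the turn, a rotation vector about the tool's x, y, z in rad, then the shift along the tool's x, y, z in m, then the finger opening in m, from 0 to 0.0854. A call has 1 to 5 rows; each row shifts and turns the commanded pose from where the row before left it, along the tool's axes as they then stand; what a row does not reach is not made up. A row lasts 1/8 s, in which the tool goes at most 62.5 mm and 10.7 degrees, less where a joint would pass 70% of its speed; a pose out of reach is approached as far as the arm can. A call with a gripper value outside its range is refused whole. The fingers move at their own pace and stop on an object; "grip_force" is the grip in N (left out, the last holds). Time passes only in rows, so rows that do not move let the fingers close. It gives the time, the measured TCP pose, the force, the opening and the grip force at its end, in the units of the state.
- ctrl.get_state(): the state, without advancing time (a new reading comes with each control period).
- ctrl.read_camera(name): name is "scene" or "top" or "wrist"; returns a dict with "image" (400x640x3 uint8, red, green, blue), "fx", "fy", "cx", "cy" (pixels), "R" (3x3) and "t" (3): a world point X has camera coordinates R X + t. Camera axes: x right, y down, z forward; pixel columns grow to the right and rows downward; lengths in m; the calibration is good to about 2 mm. A picture is of the moment at which its call begins. There is no depth.
- ctrl.sign_off(): hands the job in; it is judged then, once.
The state is a dict: "time": time; "qpos": joint angles; "dq": joint speeds; "joint_efforts": joint torques, N m; "eef_pos": TCP position; "tcp_rot": TCP orientation; "contact_force": force on the tool from outside, world axes, zero at the start; "wrist_torque": the same for the moment, N m; "opening": opening from 0.0 (shut) to 1.0 (fully open); "finger_force": force on a finger pad.
Only numpy, scipy, OpenCV 4.12 (cv2) and the standard library are available. Lean on these libraries where they do the work, as an engineer would, in place of code of your own. Each camera call takes 0.05 s, during which the arm holds its last target. There are 200 camera calls.

TASK

One of the three plunger units lying packed side by side, the one with the red bands and red plunger, is due for its spring test. Push it along the bench until it lies fully clear of the other two, with a gap of about 10 mm, without shifting those; set it down flat in the grey test nest, let go of it, then pick up the mallet by its handle and knock the red plunger all the way down with the mallet head so that it springs back. Finish by standing the mallet upright again, head on its black rubber pad, leaving the unit in the nest and everything else on the bench undisturbed.

Things in the scene. Friction and masses are not known exactly. Their poses are not given: they have to be found in the camera images.
- unit_red_mid (a point): Centre of the body of the red-banded plunger unit, 16 mm above its underside: aluminium block 100 (x) x 46 (y) x 32 mm high, lying flat, 0.2 to 0.45 kg, too long to grip end to end. On its middle a 27 mm wide, 4 mm high collar and an 18 mm wide red-capped plunger, top 34 mm above this point at rest. One of a row of three touching side by side (gaps under 1 mm), at either end or between.
- plunger (a joint): Travel of the red plunger: 0 = fully up, 0.010 m = fully down against its stop; a spring pushes it up with 4 N at the top rising to 9 N at the bottom. It returns by itself.
- unit_blue_mid (a point): Centre of the body of the blue-banded unit, same size and shape, 16 mm above its underside, x along its length. Not to be moved.
- unit_black_mid (a point): Centre of the body of the black-banded unit, same size and shape, 16 mm above its underside, x along its length. Not to be moved.
- nest_floor (a point): Centre of the test nest's floor, 8 mm above the bench: top of a fixed grey plate 148 (its x) x 96 x 8 mm. Four L-shaped steel corner stops, 12 mm high above it, bound a place 110 mm (x) by 54 mm (y) for a unit, whose length lies along the nest's x, either way round. Both long sides are open for the middle 70 mm, for the fingers.
- mallet_grip (a point): Point on the mallet handle's axis where to hold it. The mallet (0.17 to 0.34 kg, mostly head) stands on the lower face of its upright barrel head (40 mm wide, 70 mm high, orange faces), handle level, 35 mm above that face. Handle 22 x 22 mm, along this frame's x: head axis 50 mm from here toward -x, handle end 45 mm toward +x. z up. The lower face strikes.
- mallet_head (a point): Centre of the mallet's head, 35 mm above its lower face.
- pad: Black square rubber pad 84 x 84 x 3 mm fixed to the bench, on which the mallet stands; origin at the centre of its underside.
- flux_bottle: White bottle with red needle cap, 37 mm wide, 96 mm high. Bystander, loose; leave it alone; origin at the centre of its underside.
- tape_yellow: Roll of yellow tape, 68 mm wide, 18 mm high. Bystander, loose; leave it alone; origin at the centre of its underside.
- pot_lugs: White pot with metal lugs, 64 mm wide, 34 mm high. Bystander, loose; leave it alone; origin at the centre of its underside.
- screwdriver_red: Red screwdriver, 159 mm long. Bystander, loose; leave it alone; origin at the centre of its underside.
There are look-alikes about, which are no part of the job. What is shaped like the part that bears unit_red_mid but green is not meant.

How it is judged:
On the way, in this order (a step that is already met when the one before it is completed fails the run):
1. the red unit lies on the bench, pushed clear of both other units (about 6 mm gap or more), which have not moved ((x of unit_red_mid in the frame of unit_blue_mid above 0.106 m or x of unit_red_mid in the frame of unit_blue_mid below -0.106 m or y of unit_red_mid in the frame of unit_blue_mid above 0.052 m or y of unit_red_mid in the frame of unit_blue_mid below -0.052 m) and (x of unit_red_mid in the frame of unit_black_mid above 0.106 m or x of unit_red_mid in the frame of unit_black_mid below -0.106 m or y of unit_red_mid in the frame of unit_black_mid above 0.052 m or y of unit_red_mid in the frame of unit_black_mid below -0.052 m) and height (world z) of unit_red_mid below 0.019 m and angle between unit_red_mid's own z axis and vertical below 0.06 rad and distance of each of unit_blue_mid, unit_black_mid from where it was at the start of the episode below 0.012 m), for 0.2 s.
2. the red unit sits flat in the nest, between the corner stops, let go, its plunger up (x of unit_red_mid in the frame of nest_floor between -0.008 and 0.008 m and y of unit_red_mid in the frame of nest_floor between -0.008 and 0.008 m and z of unit_red_mid in the frame of nest_floor below 0.0195 m and angle between unit_red_mid's own z axis and vertical below 0.06 rad and contact force between the fingers and unit_red below 0.2 N and value of joint plunger below 0.003 m), for 0.2 s.
3. the mallet drives the plunger all the way down (at least 8 of its 10 mm), the unit staying in the nest and no finger on it (x of unit_red_mid in the frame of nest_floor between -0.008 and 0.008 m and y of unit_red_mid in the frame of nest_floor between -0.008 and 0.008 m and z of unit_red_mid in the frame of nest_floor below 0.0195 m and angle between unit_red_mid's own z axis and vertical below 0.06 rad and value of joint plunger above 0.008 m and contact force between mallet and unit_red above 1 N and contact force between the fingers and unit_red below 0.2 N).
At the end, for the whole second after the job is handed in: Red unit flat in the nest (centre within 8 mm of its centre along both axes), plunger back up (under 3 mm down); blue and black units within 12 mm of their start; mallet standing still and upright on its head, head within 35 mm of the pad's centre; all released (x of unit_red_mid in the frame of nest_floor between -0.008 and 0.008 m and y of unit_red_mid in the frame of nest_floor between -0.008 and 0.008 m and z of unit_red_mid in the frame of nest_floor below 0.0195 m and angle between unit_red_mid's own z axis and vertical below 0.06 rad and distance of each of unit_blue_mid, unit_black_mid from where it was at the start of the episode below 0.012 m and value of joint plunger below 0.003 m and horizontal distance between mallet_head and pad below 0.035 m and angle between mallet_head's own z axis and vertical below 0.08 rad and height (world z) of mallet_head below 0.042 m and linear speed of each of mallet, unit_red below 0.02 m/s); the robot touches nothing.
It fails at once if the blue or black unit is shifted by more than 12 mm (not (distance of each of unit_blue_mid, unit_black_mid from where it was at the start of the episode below 0.012 m)).
It fails at once if a bystander is shifted by more than 30 mm (distance of any of flux_bottle, tape_yellow, pot_lugs, screwdriver_red from where it was at the start of the episode above 0.03 m).
It also fails if it takes over 72 s, if anything falls off the work surface, if the arm or the gripper's body presses on something with over 40 N, if the wrist force passes 120 N, or if a joint passes its speed limit or range.

## Working session

There is one attempt and no reset: what is moved stays moved. The work goes in short steps, Python scripts to look and compute and a tool call to move; the robot and the scene stay as the last step left them, time stands still between calls to the robot, and variables do not carry over. Pictures are saved under pics/ and viewed, at most 10 in all, crops included, and the job is handed in when it is done.

Besides the shell and the picture viewer there is one more tool, called after "Emit:" by a JSON object that holds its "op" and its "data", one argument or row to a line. drive_tool: Moves the arm, as the interface text tells. Its arguments: {"type":"object","properties":{"moves":{"type":"array","items":{"type":"array"}},"grip_force":{"type":"number"}},"required":["moves"]}

```bash
mkdir -p pics
cat > h.py <<'E'
import numpy as np, cv2
from plant import ctrl
def cam(n):
    c=ctrl.read_camera(n); return c
def save(c,f): cv2.imwrite('pics/'+f,cv2.cvtColor(c['image'],cv2.COLOR_RGB2BGR))
def ray(c,uv,z):
    d=np.array([(uv[0]-c['cx'])/c['fx'],(uv[1]-c['cy'])/c['fy'],1.])
    R=np.array(c['R']);o=-R.T@np.array(c['t']);d=R.T@d
    return o+d*(z-o[2])/d[2]
def proj(c,X):
    p=np.array(c['R'])@np.array(X)+np.array(c['t']);return np.array([c['fx']*p[0]/p[2]+c['cx'],c['fy']*p[1]/p[2]+c['cy']])
E
python3 - <<'E'
from h import *
for n in('scene','top'):
    c=cam(n);save(c,n+'0.png');np.save(n+'0.npy',c,allow_pickle=True);print(n,c['fx'],-np.array(c['R']).T@c['t'])
print(np.round(c['R'],3));s=ctrl.get_state();print(s)
E
```

```text
scene 437.0270492788273 [-0.11476868 -0.68693591  0.55601693]
top 364.3023873398295 [0.43020717 0.19264403 1.00334911]
[[-0.016 -1.    -0.019]
 [-0.993  0.018 -0.116]
 [ 0.116  0.017 -0.993]]
{'time': 0.1, 'qpos': array([ 1.12000027e+00,  2.87098035e-01,  1.57804535e+00,  2.29333695e-05,
        1.27859433e+00, -1.50014996e-01]), 'dq': array([ 1.08313467e-03, -4.86387833e-04, -4.18079803e-03,  1.08155008e-05,
        1.32620696e-03, -1.04255358e-03]), 'joint_efforts': array([ 1.16734886e-03, -4.07296407e+01, -2.93700850e+01, -1.79825574e-04,
        3.41504208e-03, -8.77277301e-06]), 'eef_pos': array([0.19970887, 0.6441924 , 0.2470635 ]), 'tcp_rot': array([ 1.49827458e-01,  9.88711577e-01, -1.02125008e-03, -3.27855225e-04]), 'contact_force': array([-0.15296031,  1.16094861, -0.53581148]), 'wrist_torque': array([-0.00030919, -0.01374463, -0.02626492]), 'finger_force': 0.0, 'opening': 1.0021744534384482}
```

View pics/top0.png

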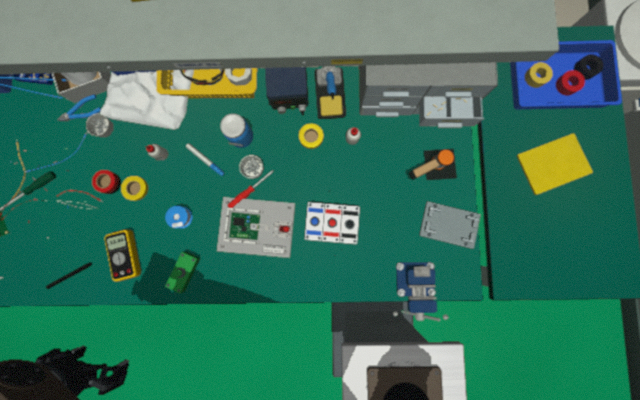

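View pics/scene0.png

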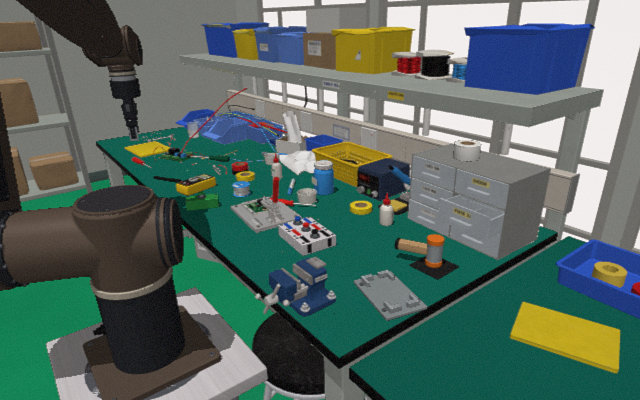

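Top view: the packed row is at about (332,223), with blue at (314,223), red at (332,223) and black at (350,223). The nest is at (450,225), the mallet head at (446,157) and the pad at (440,164). Red, or shaped alike but green: the block at (182,271) is the green look-alike. The unit at (332,223) has red bands and lies in the row of three, so it fits. I'll confirm that in an enlarged crop.

Run:
```python
from h import *
c=np.load('top0.npy',allow_pickle=True).item();im=cv2.cvtColor(c['image'],cv2.COLOR_RGB2BGR)
a=cv2.resize(im[195:255,295:375],None,fx=5,fy=5,interpolation=cv2.INTER_CUBIC)
b=cv2.resize(im[140:255,405:490],None,fx=4.5,fy=4.5,interpolation=cv2.INTER_CUBIC)
o=np.zeros((520,800,3),np.uint8);o[:300,:400]=a;o[:b.shape[0],405:405+b.shape[1]]=b
cv2.imwrite('pics/crop0.png',o)
hsv=cv2.cvtColor(im,cv2.COLOR_BGR2HSV)
def blobs(m,roi,z,name,amin=12):
    x0,y0,x1,y1=roi;k=np.zeros_like(m);k[y0:y1,x0:x1]=m[y0:y1,x0:x1]
    cs,_=cv2.findContours(k,cv2.RETR_EXTERNAL,cv2.CHAIN_APPROX_NONE)
    for q in cs:
        if cv2.contourArea(q)<amin: continue
        r=cv2.minAreaRect(q);box=cv2.boxPoints(r)
        P=np.array([ray(c,p,z) for p in box])[:,:2]
        print(name,np.round(r[0],1),'ctr',np.round(ray(c,r[0],z)[:2],4),'sides',np.round([np.linalg.norm(P[1]-P[0]),np.linalg.norm(P[2]-P[1])],3),'dirs deg',np.round([np.degrees(np.arctan2(*(P[i+1]-P[i])[::-1])) for i in(0,1)],1))
g=((hsv[...,1]<110)|(hsv[...,2]>150)).astype(np.uint8)*255
red=cv2.inRange(hsv,(0,120,80),(8,255,255))|cv2.inRange(hsv,(172,120,80),(180,255,255))
blue=cv2.inRange(hsv,(100,120,60),(130,255,255))
org=cv2.inRange(hsv,(6,170,180),(14,255,255));wood=cv2.inRange(hsv,(8,60,100),(20,255,255))
blk=cv2.inRange(hsv,(0,0,0),(180,255,45))
blobs(red,(300,200,365,248),.05,'red',4);blobs(blue,(300,200,365,248),.05,'blue',4)
blobs(g,(300,198,365,250),.032,'row',100)
blobs(g,(412,195,485,255),.008,'nest',100)
blobs(org,(405,140,475,185),.07,'head');blobs(wood,(405,140,475,185),.046,'wood')
blobs(blk,(405,140,475,190),.003,'pad',50)
print(im[160,446],im[168,425],im[172,450],im[230,440])
```

```text
red [331.  233.5] ctr [0.4422 0.1818] sides [0.036 0.008] dirs deg [-90.9 178.7]
red [331.9 222.3] ctr [0.4712 0.1789] sides [0.015 0.015] dirs deg [ -64.5 -154.6]
red [332.5 211.5] ctr [0.4994 0.1767] sides [0.034 0.008] dirs deg [-91.  178.7]
blue [313.5 232.2] ctr [0.4462 0.2274] sides [0.007 0.034] dirs deg [ -7.9 -98. ]
blue [314. 221.] ctr [0.4754 0.2256] sides [0.016 0.016] dirs deg [-91.  179.1]
blue [315.5 209.8] ctr [0.5046 0.2213] sides [0.007 0.034] dirs deg [ -6.4 -96.7]
row [332.  222.6] ctr [0.4712 0.1784] sides [0.105 0.146] dirs deg [ -5.4 -95.8]
nest [450.  224.6] ctr [ 0.4613 -0.1411] sides [0.099 0.154] dirs deg [ -16.6 -105.3]
head [445.5 156.5] ctr [ 0.6358 -0.1189] sides [0.034 0.034] dirs deg [-91.2 176.7]
wood [427.4 169. ] ctr [ 0.6083 -0.0773] sides [0.074 0.032] dirs deg [ -62.2 -154.4]
wood [445.5 157. ] ctr [ 0.6397 -0.1268] sides [0.04  0.043] dirs deg [-91.2 176.7]
pad [441.5 173.9] ctr [ 0.6018 -0.1276] sides [0.081 0.036] dirs deg [ -71.7 -164.3]
pad [431.4 155.5] ctr [ 0.6543 -0.1025] sides [0.039 0.029] dirs deg [ -85.3 -177.5]
[ 34 113 214] [103 150 180] [38 40 32] [136 141 126]
```

View pics/crop0.png

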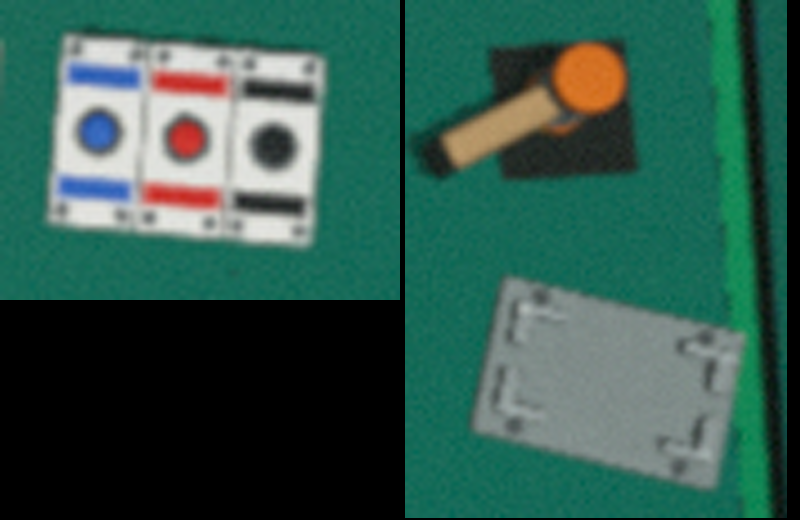

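The crop confirms it: the red-banded unit is in the middle of the row, at (332,222), lying along -5.3° to world x. The green block is not it. Red is boxed in by blue and black, so I'll push it lengthwise toward +x with two slightly open fingertips on its near end.

Emit:
{"op": "drive_tool", "data": {
  "moves": [
    [[0,0,-0.104],[0,0,0],0.012],
    [[0,0,-0.104],[0,0,0],0.012],
    [[0,0,0],[-0.027,-0.049,0.006],0.012],
    [[0,0,0],[-0.027,-0.049,0.006],0.012],
    [[0,0,0],[-0.027,-0.049,0.006],0.012]
  ],
  "grip_force": 40
}}

```text
time: 0.72
eef_pos: [0.2672, 0.4891, 0.2295]
tcp_rot: [0.046, 0.999, -0.0, -0.0]
contact_force: [0.6, 0.7, -0.2]
opening: 0.141
finger_force: 0.0
```

Emit:
{"op": "drive_tool", "data": {
  "moves": [
    [[0,0,0],[-0.027,-0.049,0.006],0.012],
    [[0,0,0],[-0.027,-0.049,0.006],0.012],
    [[0,0,0],[-0.027,-0.049,0.006],0.012],
    [[0,0,0],[-0.027,-0.049,0.006],0.012],
    [[0,0,0],[-0.026,-0.049,0.006],0.012]
  ]
}}

```text
time: 1.35
eef_pos: [0.3778, 0.2327, 0.1999]
tcp_rot: [0.046, 0.999, -0.0, 0.0]
contact_force: [0.8, -0.1, 0.0]
opening: 0.143
finger_force: 0.0
```

Emit:
{"op": "drive_tool", "data": {
  "moves": [
    [[0,0,0],[-0.026,-0.046,0.006],0.012],
    [[0,0,0],[0,0,0],0.012]
  ]
}}

```text
time: 1.6
eef_pos: [0.3999, 0.1835, 0.1936]
tcp_rot: [0.049, 0.999, -0.0, -0.001]
contact_force: [-0.7, 0.1, 0.2]
opening: 0.138
finger_force: 0.0
```

Emit:
{"op": "drive_tool", "data": {
  "moves": [
    [[0,0,0],[0.001,0.002,0.06],0.012],
    [[0,0,0],[0,0,0.06],0.012],
    [[0,0,0],[0,0,0.03],0.012],
    [[0,0,0],[0,0,0.019],0.012],
    [[0,0,0],[0,0,0],0.012]
  ]
}}

```text
time: 2.22
eef_pos: [0.3966, 0.1887, 0.0237]
tcp_rot: [0.046, 0.999, -0.0, -0.002]
contact_force: [-0.6, 0.8, -0.1]
opening: 0.138
finger_force: 0.0
```

Run:
```python
from h import *
c=cam('scene');im=cv2.cvtColor(c['image'],cv2.COLOR_RGB2BGR)
a=cv2.resize(im[195:285,240:370],None,fx=5,fy=5,interpolation=cv2.INTER_CUBIC)
cv2.imwrite('pics/pre.png',a);print(ctrl.get_state()['eef_pos'],ctrl.get_state()['contact_force'])
```

```text
[0.39777098 0.18888689 0.02495973] [ 0.4783493  -0.05841908  0.37139948]
```

View pics/pre.png

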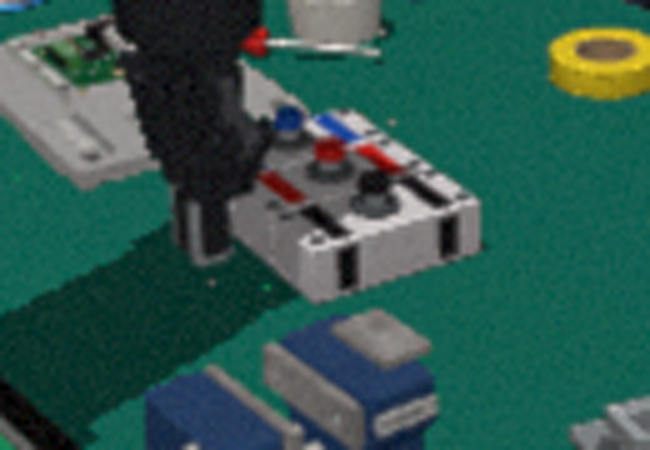

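The crop shows the fingertips behind the near end of the row at (205,240), in line with the red caps, and clear of blue and black. I'll shift 3 mm sideways, narrow the fingers and push.

Emit:
{"op": "drive_tool", "data": {
  "moves": [
    [[0,0,0],[0,-0.003,0],0.006],
    [[0,0,0],[0,0,0],0.006],
    [[0,0,0],[-0.01,0,0],0.006],
    [[0,0,0],[-0.01,0,0],0.006],
    [[0,0,0],[-0.01,0,0],0.006]
  ]
}}

```text
time: 2.9
eef_pos: [0.4285, 0.1824, 0.0253]
tcp_rot: [0.047, 0.999, -0.0, -0.001]
contact_force: [-2.8, -0.8, 1.7]
opening: 0.067
finger_force: 1.4
```

Emit:
{"op": "drive_tool", "data": {
  "moves": [
    [[0,0,0],[-0.01,0,0],0.006],
    [[0,0,0],[-0.01,0,0],0.006],
    [[0,0,0],[-0.01,0,0],0.006],
    [[0,0,0],[-0.01,0,0],0.006],
    [[0,0,0],[-0.01,0,0],0.006]
  ]
}}

```text
time: 3.52
eef_pos: [0.4785, 0.1778, 0.0252]
tcp_rot: [0.046, 0.999, -0.0, -0.0]
contact_force: [-2.2, -0.5, 0.9]
opening: 0.069
finger_force: 1.4
```

```bash
cat > meas.py <<'E'
from h import *
def units(c):
    im=cv2.cvtColor(c['image'],cv2.COLOR_RGB2BGR);hsv=cv2.cvtColor(im,cv2.COLOR_BGR2HSV)
    red=cv2.inRange(hsv,(0,120,80),(8,255,255))|cv2.inRange(hsv,(172,120,80),(180,255,255))
    for n,m,z in(('red',red,.032),('blue',cv2.inRange(hsv,(100,120,60),(130,255,255)),.032)):
        k=np.zeros_like(m);k[155:250,300:368]=m[155:250,300:368]
        cs,_=cv2.findContours(k,cv2.RETR_EXTERNAL,cv2.CHAIN_APPROX_NONE)
        for q in cs:
            if cv2.contourArea(q)<4: continue
            r=cv2.minAreaRect(q);cap=max(r[1])/max(min(r[1]),1)<2
            print(n,'cap' if cap else 'band',np.round(r[0],1),np.round(ray(c,r[0],.05 if cap else z)[:2],4))
E
python3 - <<'E'
from meas import *
c=cam('top');units(c);s=ctrl.get_state();print(s['eef_pos'],s['contact_force'])
E
```

```text
red band [333.5 195. ] [0.545  0.1729]
red band [334.5 186.5] [0.568  0.1697]
[0.48025665 0.17774517 0.02565369] [-0.86830696  0.03432022 -0.11674726]
```

Emit:
{"op": "drive_tool", "data": {
  "moves": [
    [[0,0,0],[-0.01,0,0],0.006],
    [[0,0,0],[-0.01,0,0],0.006],
    [[0,0,0],[-0.01,0,0],0.006],
    [[0,0,0],[-0.01,0,0],0.006],
    [[0,0,0],[-0.003,0,0],0.006]
  ]
}}

```text
time: 4.2
eef_pos: [0.5216, 0.1739, 0.0255]
tcp_rot: [0.047, 0.999, 0.0, 0.0]
contact_force: [-4.1, -0.3, 1.7]
opening: 0.071
finger_force: 1.3
```

Emit:
{"op": "drive_tool", "data": {
  "moves": [
    [[0,0,0],[0,0,0],0.006],
    [[0,0,0],[0.006,0,0],0.006],
    [[0,0,0],[0,0,-0.06],0.006],
    [[0,0,0],[0,0,-0.06],0.006],
    [[0,0,0],[0.06,0,0],0.085]
  ]
}}

```text
time: 4.82
eef_pos: [0.4612, 0.1807, 0.1531]
tcp_rot: [0.047, 0.999, 0.002, 0.008]
contact_force: [-0.7, 0.2, 0.6]
opening: 0.269
finger_force: 0.0
```

Run:
```python
from meas import *
c=np.load('top0.npy',allow_pickle=True).item();units(c)
c=cam('top');save(c,'top1.png');units(c);np.save('top1.npy',c,allow_pickle=True)
w=cam('wrist');np.save('w1.npy',w,allow_pickle=True)
im=cv2.cvtColor(c['image'],cv2.COLOR_RGB2BGR)[150:255,295:375]
im=cv2.resize(im,None,fx=4,fy=4,interpolation=cv2.INTER_CUBIC)
wi=cv2.resize(cv2.cvtColor(w['image'],cv2.COLOR_RGB2BGR),(440,275))
o=np.zeros((420,780,3),np.uint8);o[:,:320]=im;o[:275,330:770]=wi;cv2.imwrite('pics/push.png',o)
s=ctrl.get_state();print(s['eef_pos'],s['contact_force'])
```

```text
red band [331.  233.5] [0.4424 0.1816]
red cap [331.9 222.3] [0.4712 0.1789]
red band [332.5 211.5] [0.5007 0.1764]
blue band [313.5 232.2] [0.4465 0.228 ]
blue cap [314. 221.] [0.4754 0.2256]
blue band [315.5 209.8] [0.506  0.2219]
red band [334.  192.5] [0.5518 0.1714]
red cap [335.  180.5] [0.5815 0.1685]
red band [335.5 170.5] [0.6116 0.1661]
[0.44823406 0.18019028 0.14328821] [ 0.22223369 -0.82841039 -1.05056798]
```

View pics/push.png

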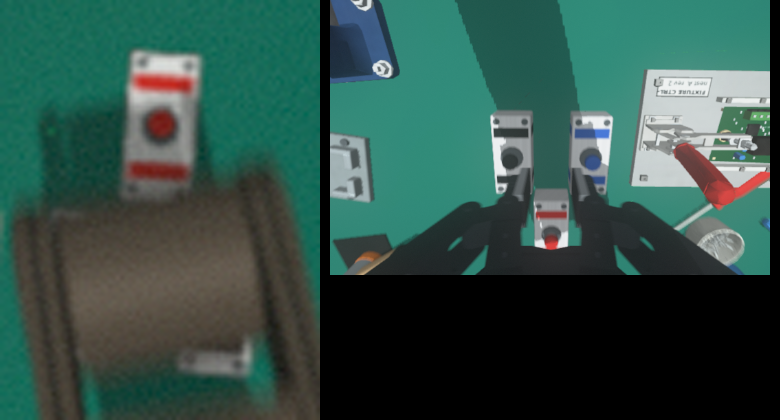

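Run:
```python
from h import *
w=np.load('w1.npy',allow_pickle=True).item()
for n,p in(('black nearband',(511,133)),('blue nearband',(592,133)),('red nearband',(551,214)),('red near edge',(551,190)),('blk far edge',(512,193)),('blue far',(590,192)),('blue near',(592,112))):
    print(n,np.round(ray(w,((p[0]-330)/.6875,p[1]/.6875),.032),4))
```

```text
black nearband [0.4366 0.1352 0.032 ]
blue nearband [0.4451 0.2271 0.032 ]
red nearband [0.5494 0.1706 0.032 ]
red near edge [0.5143 0.1738 0.032 ]
blk far edge [0.5141 0.125  0.032 ]
blue far [0.5216 0.2219 0.032 ]
blue near [0.4208 0.228  0.032 ]
```

Top view: the red unit's cap is at (335,180), which puts its centre at (0.5815, 0.1687), about 111 mm along, so the gap is about 10 mm. The wrist view shows blue and black at their original places. Next I'll move above the red unit to grasp it.

Emit:
{"op": "drive_tool", "data": {
  "moves": [
    [[0,0,0],[0,0,0],0.085],
    [[0,0,0],[-0.05,0,0],0.085],
    [[0,0,0],[-0.05,0,0],0.085],
    [[0,0,0],[-0.026,0,0],0.085],
    [[0,0,0],[0,0,0],0.085]
  ]
}}

```text
time: 5.55
eef_pos: [0.5831, 0.1677, 0.1451]
tcp_rot: [0.047, 0.999, 0.0, 0.001]
contact_force: [-0.2, -0.1, 0.1]
opening: 0.995
finger_force: 0.0
```

Run:
```python
from h import *
w=cam('wrist');s=ctrl.get_state();print(s['eef_pos'],s['tcp_rot'],s['opening'])
im=cv2.cvtColor(w['image'],cv2.COLOR_RGB2BGR);hsv=cv2.cvtColor(im,cv2.COLOR_BGR2HSV)
red=cv2.inRange(hsv,(0,120,80),(8,255,255))|cv2.inRange(hsv,(172,120,80),(180,255,255))
cs,_=cv2.findContours(red,cv2.RETR_EXTERNAL,cv2.CHAIN_APPROX_NONE)
for q in cs:
    if cv2.contourArea(q)<60: continue
    r=cv2.minAreaRect(q);print(np.round(r[0]),np.round(r[1]),np.round(ray(w,r[0],.032),4),np.round(ray(w,r[0],.05),4))
```

```text
[0.58148752 0.16805154 0.14475709] [ 4.68059588e-02  9.98903963e-01 -2.25058184e-05 -2.74322590e-04] 0.9974739185491005
[270. 357.] [ 9. 24.] [0.7337 0.1041 0.032 ] [0.7164 0.1094 0.05  ]
[322. 234.] [11. 47.] [0.612  0.1654 0.032 ] [0.6039 0.1661 0.05  ]
[322. 204.] [22. 22.] [0.5866 0.1674 0.032 ] [0.5804 0.1679 0.05  ]
[322. 160.] [13. 50.] [0.5518 0.1706 0.032 ] [0.5482 0.1709 0.05  ]
[619. 137.] [24. 58.] [0.5552 0.3917 0.032 ] [0.5514 0.3753 0.05  ]
```

Wrist and top views agree on the centre, (0.581, 0.168), and the TCP is right over it. I'll descend and grip.

Emit:
{"op": "drive_tool", "data": {
  "moves": [
    [[0,0,0],[0,0,0.05],0.085],
    [[0,0,0],[0,0,0.045],0.085],
    [[0,0,0],[0,0,0.028],0.085],
    [[0,0,0],[0,0,0],0.085],
    [[0,0,0],[0,0,0],0.04]
  ],
  "grip_force": 60
}}

```text
time: 6.22
eef_pos: [0.5811, 0.1687, 0.0237]
tcp_rot: [0.046, 0.999, 0.0, 0.001]
contact_force: [-0.2, -0.1, 0.8]
opening: 0.811
finger_force: 0.0
```

Emit:
{"op": "drive_tool", "data": {
  "moves": [
    [[0,0,0],[0,0,0],0.03],
    [[0,0,0],[0,0,0],0.03],
    [[0,0,0],[0,0,0],0.03]
  ]
}}

```text
time: 6.6
eef_pos: [0.5821, 0.1687, 0.0247]
tcp_rot: [0.046, 0.999, 0.0, 0.002]
contact_force: [-0.7, 0.7, 6.4]
opening: 0.523
finger_force: 65.3
```

Emit:
{"op": "drive_tool", "data": {
  "moves": [
    [[0,0,0],[0,0,-0.03],0.03],
    [[0,0,0],[0,0,-0.06],0.03],
    [[0,0,0],[0,0,-0.04],0.03],
    [[0,0,0.17],[0,0,0],0.03],
    [[0,0,0.175],[0,0,0],0.03]
  ]
}}

```text
time: 7.22
eef_pos: [0.5801, 0.1683, 0.1527]
tcp_rot: [0.22, 0.976, -0.0, 0.0]
contact_force: [-0.5, 0.6, -2.7]
opening: 0.531
finger_force: 64.4
```

Emit:
{"op": "drive_tool", "data": {
  "moves": [
    [[0,0,0.175],[0,0,0],0.03],
    [[0,0,0.175],[0,0,0],0.03],
    [[0,0,0.175],[0,0,0],0.03],
    [[0,0,0.175],[0,0,0],0.03],
    [[0,0,0.175],[0,0,0],0.03]
  ]
}}

```text
time: 7.85
eef_pos: [0.5796, 0.1682, 0.1514]
tcp_rot: [0.613, 0.79, -0.001, -0.001]
contact_force: [-0.7, -0.0, -2.2]
opening: 0.523
finger_force: 64.3
```

Emit:
{"op": "drive_tool", "data": {
  "moves": [
    [[0,0,0.175],[0,0,0],0.03],
    [[0,0,0.175],[0,0,0],0.03],
    [[0,0,0.174],[0,0,0],0.03],
    [[0,0,0],[0,0,0],0.03]
  ]
}}

```text
time: 8.35
eef_pos: [0.5797, 0.1682, 0.1516]
tcp_rot: [0.794, 0.608, -0.001, -0.0]
contact_force: [-1.1, 1.1, -2.5]
opening: 0.526
finger_force: 64.3
```

Emit:
{"op": "drive_tool", "data": {
  "moves": [
    [[0,0,0],[-0.046,-0.007,0],0.03],
    [[0,0,0],[-0.046,-0.007,0],0.03],
    [[0,0,0],[-0.046,-0.007,0],0.03],
    [[0,0,0],[-0.046,-0.007,0],0.03],
    [[0,0,0],[-0.046,-0.007,0],0.03]
  ]
}}

```text
time: 8.98
eef_pos: [0.4852, -0.0455, 0.1522]
tcp_rot: [0.794, 0.609, -0.0, 0.0]
contact_force: [0.6, -0.0, -2.9]
opening: 0.526
finger_force: 64.3
```

Emit:
{"op": "drive_tool", "data": {
  "moves": [
    [[0,0,0],[0,0,0],0.03],
    [[0,0,0],[0,0,0],0.03]
  ]
}}

```text
time: 9.22
eef_pos: [0.4861, -0.0442, 0.1523]
tcp_rot: [0.794, 0.607, 0.0, -0.0]
contact_force: [0.1, 0.8, -1.6]
opening: 0.527
finger_force: 64.3
```

Run:
```python
from h import *
w=cam('wrist');np.save('w2.npy',w,allow_pickle=True);save(w,'w2.png');s=ctrl.get_state();print(s['eef_pos'],s['tcp_rot'])
X=np.array([.4613,-.1411]);n=np.radians(74.7);ex=np.array([np.cos(n),np.sin(n)]);ey=np.array([-ex[1],ex[0]])
for a,b in((1,1),(1,-1),(-1,-1),(-1,1)): print(np.round(proj(w,[*(X+a*.074*ex+b*.048*ey),.008])))
```

```text
[ 0.48634919 -0.04381465  0.15230605] [ 7.94120282e-01  6.07760597e-01  1.47572153e-04 -1.16348003e-04]
[270. 216.]
[376. 216.]
[368. 347.]
[277. 347.]
```

View pics/w2.png

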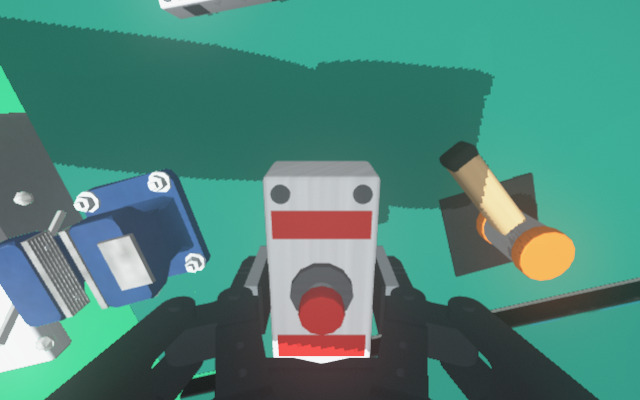

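The held unit hides the nest in this view. The mallet head is visible at (543,253) with its handle end at (460,155). I'll overfly the nest and look back at it.

Emit:
{"op": "drive_tool", "data": {
  "moves": [
    [[0,0,0],[-0.06,0,0],0.03],
    [[0,0,0],[-0.06,0,0],0.03],
    [[0,0,0],[-0.06,0,0],0.03],
    [[0,0,0],[-0.05,0,0],0.03],
    [[0,0,0],[0,0,0],0.03]
  ]
}}

```text
time: 9.9
eef_pos: [0.426, -0.2685, 0.1527]
tcp_rot: [0.795, 0.606, -0.0, 0.001]
contact_force: [0.4, -0.1, -2.8]
opening: 0.522
finger_force: 64.3
```

Emit:
{"op": "drive_tool", "data": {
  "moves": [
    [[0,0,0],[0,0,0],0.03]
  ]
}}

```text
time: 10.02
eef_pos: [0.4262, -0.2653, 0.152]
tcp_rot: [0.794, 0.608, 0.0, -0.001]
contact_force: [0.4, -0.2, -3.1]
opening: 0.526
finger_force: 64.3
```

Run:
```python
from h import *
w=cam('wrist');np.save('w3.npy',w,allow_pickle=True);save(w,'w3.png');s=ctrl.get_state();print(s['eef_pos'],s['tcp_rot'])
X=np.array([.4613,-.1411]);n=np.radians(74.7);ex=np.array([np.cos(n),np.sin(n)]);ey=np.array([-ex[1],ex[0]])
for a,b in((1,1),(1,-1),(-1,-1),(-1,1)): print(np.round(proj(w,[*(X+a*.074*ex+b*.048*ey),.008])))
```

```text
[ 0.42623542 -0.2648196   0.15191839] [ 7.93941715e-01  6.07993575e-01  1.06282878e-04 -5.95897094e-04]
[253. -96.]
[393. -96.]
[380. 125.]
[265. 125.]
```

View pics/w3.png

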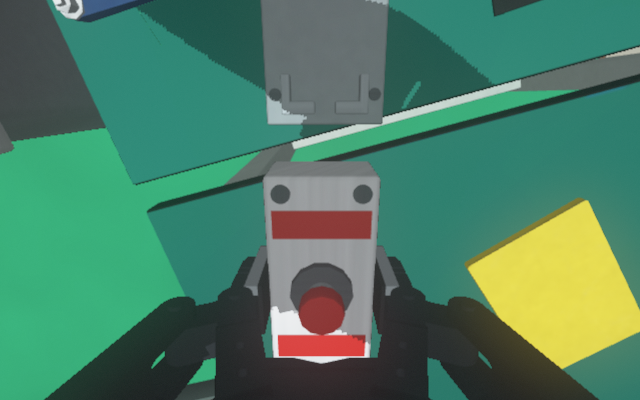

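The nest's near edge is at row 124, columns 267 to 382. That is within 2 px of my prediction, so the refined nest centre is (0.463, -0.1405) with the yaw unchanged. I'll move over it.

Emit:
{"op": "drive_tool", "data": {
  "moves": [
    [[0,0,0],[0.05,0.001,0],0.03],
    [[0,0,0],[0.05,0.001,0],0.03],
    [[0,0,0],[0.03,0.001,0],0.03],
    [[0,0,0],[0,0,0.04],0.03],
    [[0,0,0],[0,0,0.03],0.03]
  ]
}}

```text
time: 10.7
eef_pos: [0.463, -0.1389, 0.0813]
tcp_rot: [0.793, 0.609, 0.0, -0.0]
contact_force: [-0.5, 0.5, -3.2]
opening: 0.521
finger_force: 64.3
```

Emit:
{"op": "drive_tool", "data": {
  "moves": [
    [[0,0,0],[0,0,0],0.03],
    [[0,0,0],[0,0,0],0.03]
  ]
}}

```text
time: 10.95
eef_pos: [0.4637, -0.1412, 0.0834]
tcp_rot: [0.794, 0.608, 0.0, 0.001]
contact_force: [0.3, -0.3, -1.4]
opening: 0.527
finger_force: 64.2
```

Run:
```python
from h import *
s=ctrl.get_state();print(s['eef_pos'],s['tcp_rot'])
c=cam('scene');w=cam('wrist')
a=cv2.resize(c['image'][235:335,325:455],None,fx=3.6,fy=3.6,interpolation=cv2.INTER_CUBIC)
b=cv2.resize(w['image'],(320,200))
o=np.zeros((360,800,3),np.uint8);o[:,:468]=a;o[:200,475:795]=b
cv2.imwrite('pics/hov.png',o[...,::-1])
```

```text
[ 0.46373348 -0.14115834  0.0834407 ] [7.94151070e-01 6.07719810e-01 3.68313802e-04 7.58606586e-04]
```

View pics/hov.png

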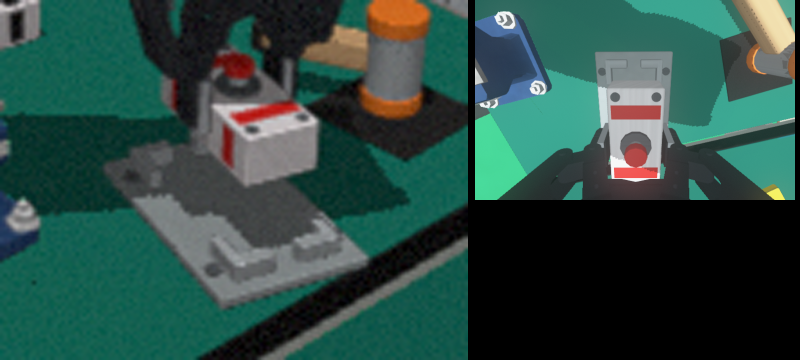

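In the hover view the unit lies parallel to the nest and centred on it: unit columns 607–663, nest 597–672. I'll lower it and release.

Emit:
{"op": "drive_tool", "data": {
  "moves": [
    [[0,0,0],[0,0,0.025],0.03],
    [[0,0,0],[0,0,0.015],0.03],
    [[0,0,0],[0,0,0.007],0.03],
    [[0,0,0],[0,0,0.004],0.03],
    [[0,0,0],[0,0,0],0.03]
  ]
}}

```text
time: 11.68
eef_pos: [0.4635, -0.142, 0.0327]
tcp_rot: [0.795, 0.607, 0.0, 0.0]
contact_force: [-2.0, 1.5, 4.4]
opening: 0.525
finger_force: 65.1
```

Run:
```python
from h import *
s=ctrl.get_state();print(s['eef_pos'],s['tcp_rot'],s['contact_force'],s['wrist_torque'])
```

```text
[ 0.46349804 -0.14195093  0.03268602] [7.94656028e-01 6.07059896e-01 6.09503484e-05 2.76425785e-04] [-2.01376594  1.48656036  4.39714621] [ 0.07236804  0.44697831 -0.0506417 ]
```

Emit:
{"op": "drive_tool", "data": {
  "moves": [
    [[0,0,0],[0,0,0],0.06],
    [[0,0,0],[0,0,0],0.085],
    [[0,0,0],[0,0,0],0.085],
    [[0,0,0],[0,0,-0.03],0.085],
    [[0,0,0],[0,0,-0.06],0.085]
  ]
}}

```text
time: 12.3
eef_pos: [0.4608, -0.1406, 0.1196]
tcp_rot: [0.795, 0.607, -0.001, -0.003]
contact_force: [0.8, 0.6, -0.6]
opening: 0.994
finger_force: 0.0
```

Emit:
{"op": "drive_tool", "data": {
  "moves": [
    [[0,0,0],[0,0,-0.05],0.085],
    [[0,0,0],[0.04,0,0],0.085],
    [[0,0,0],[0.05,0,0],0.085],
    [[0,0,0],[0,0,0],0.085]
  ]
}}

```text
time: 12.8
eef_pos: [0.4868, -0.0524, 0.1714]
tcp_rot: [0.793, 0.609, 0.0, -0.0]
contact_force: [-0.4, -1.5, -0.4]
opening: 0.997
finger_force: 0.0
```

Run:
```python
from h import *
def comp(n,c,roi,za,zw):
    im=cv2.cvtColor(c['image'],cv2.COLOR_RGB2BGR);hsv=cv2.cvtColor(im,cv2.COLOR_BGR2HSV)
    for nm,lo,hi,z in(('head',(8,165,200),(18,255,255),za),('wood',(10,50,90),(25,160,255),zw),('black',(0,0,0),(180,255,50),.003)):
        m=cv2.inRange(hsv,lo,hi);k=np.zeros_like(m);x0,y0,x1,y1=roi;k[y0:y1,x0:x1]=m[y0:y1,x0:x1]
        cs,_=cv2.findContours(k,cv2.RETR_EXTERNAL,cv2.CHAIN_APPROX_NONE)
        q=max(cs,key=cv2.contourArea) if cs else None
        if q is None: continue
        r=cv2.minAreaRect(q);B=np.array([ray(c,p,z)[:2] for p in cv2.boxPoints(r)])
        print(n,nm,np.round(r[0],1),np.round(r[1],1),'ctr',np.round(ray(c,r[0],z)[:2],4),'box',np.round(B,3).tolist())
comp('w2',np.load('w2.npy',allow_pickle=True).item(),(420,120,600,300),.073,.049)
comp('top',np.load('top0.npy',allow_pickle=True).item(),(405,140,475,190),.073,.049)
w=cam('wrist');save(w,'w4.png');s=ctrl.get_state();print(s['eef_pos'],s['tcp_rot'])
comp('w4',w,(420,100,640,330),.073,.049)
for n,p in(('pad tl',(439,202)),('pad tr',(533,173)),('pad bl',(458,276))): print(n,np.round(ray(np.load('w2.npy',allow_pickle=True).item(),p,.003),4))
a=w['image'];cv2.imwrite('pics/w4.png',a[...,::-1])
```

```text
w2 head [536. 246.] [17.  53.7] ctr [ 0.6276 -0.1075] box [[0.61, -0.113], [0.637, -0.09], [0.645, -0.102], [0.617, -0.126]]
w2 wood [483.7 197.8] [84.9 49.1] ctr [ 0.6061 -0.0724] box [[0.577, -0.047], [0.608, -0.035], [0.637, -0.099], [0.604, -0.114]]
top head [446. 157.] [12. 12.] ctr [ 0.6338 -0.1191] box [[0.65, -0.105], [0.649, -0.135], [0.618, -0.134], [0.618, -0.103]]
top wood [426.8 167. ] [11.1 28.7] ctr [ 0.613  -0.0752] box [[0.615, -0.035], [0.639, -0.107], [0.611, -0.116], [0.587, -0.043]]
top black [440.7 171. ] [14.  28.4] ctr [ 0.61   -0.1257] box [[0.627, -0.086], [0.632, -0.164], [0.593, -0.165], [0.588, -0.087]]
[ 0.48654828 -0.05363823  0.1712586 ] [ 7.93728615e-01  6.08272033e-01 -9.70725854e-05  1.01495624e-04]
w4 head [518.8 227.8] [17.7 50.9] ctr [ 0.6279 -0.109 ] box [[0.609, -0.114], [0.638, -0.091], [0.646, -0.104], [0.617, -0.128]]
w4 wood [469.2 185. ] [82.6 46.3] ctr [ 0.605  -0.0747] box [[0.573, -0.051], [0.604, -0.036], [0.638, -0.1], [0.606, -0.118]]
w4 black [499.2 301.1] [13.3 48.9] ctr [ 0.6387 -0.2323] box [[0.612, -0.223], [0.663, -0.224], [0.665, -0.241], [0.613, -0.241]]
pad tl [ 0.5862 -0.0865  0.003 ]
pad tr [ 0.6707 -0.0814  0.003 ]
pad bl [ 0.5925 -0.168   0.003 ]
```

View pics/w4.png

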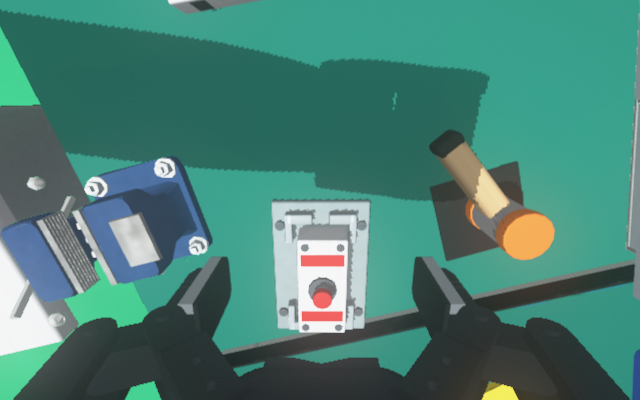

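Run:
```python
from h import *
w=np.load('w2.npy',allow_pickle=True).item()
w=cam('wrist')
print('head',ray(w,(528,234),.073)[:2])
g=cv2.cvtColor(w['image'],cv2.COLOR_RGB2HSV)
# right (top) edge of the wood per row
pts=[];L=[]
for r in range(150,192,4):
    row=cv2.inRange(g[r:r+1],(8,40,60),(28,255,255))[0,430:560];i=np.flatnonzero(row)
    pts.append(ray(w,(430+i[-1]+1,r),.049)[:2]);L.append((430+i[0],430+i[-1]))
pts=np.array(pts);print(L)
v=cv2.fitLine(pts.astype(np.float32),cv2.DIST_HUBER,0,.01,.01).ravel()
a=np.degrees(np.arctan2(v[1],v[0]))%180;print('dir',a,'pt',v[2:])
n=np.array([-np.sin(np.radians(a)),np.cos(np.radians(a))])
print('edge offset from head axis',(v[2:]-ray(w,(528,234),.073)[:2])@n)
```

```text
head [ 0.63398099 -0.11754878]
[(np.int64(450), np.int64(472)), (np.int64(438), np.int64(475)), (np.int64(440), np.int64(478)), (np.int64(443), np.int64(481)), (np.int64(447), np.int64(484)), (np.int64(450), np.int64(488)), (np.int64(453), np.int64(491)), (np.int64(455), np.int64(494)), (np.int64(458), np.int64(510)), (np.int64(461), np.int64(519)), (np.int64(463), np.int64(521))]
dir 130.85034 pt [ 0.6245551  -0.06815528]
edge offset from head axis -0.025177640036036862
```

Run:
```python
from h import *
w=cam('wrist')
P=np.array([ray(w,p,.049)[:2] for p in((473,150),(479,158),(485,166),(492,174),(495,178))]);print(np.round(P,4))
v=P[0]-P[-1];a=np.arctan2(v[1],v[0]);H=ray(w,(528,234),.073)[:2];n=np.array([-np.sin(a),np.cos(a)])
print(np.degrees(a),(P.mean(0)-H)@n, 'grip',H+.05*np.array([np.cos(a),np.sin(a)]))
s=ctrl.get_state();print(s['eef_pos'])
```

```text
[[ 0.6108 -0.0495]
 [ 0.6146 -0.0571]
 [ 0.6184 -0.0648]
 [ 0.6231 -0.0728]
 [ 0.6251 -0.0767]]
117.76055413673627 -0.01179592840612245 grip [ 0.61040808 -0.07433149]
[ 0.48636033 -0.05504326  0.1711466 ]
```

Handle direction is 117.8° and the grip point is (0.6104, -0.0745). The picture shows the unit seated in the nest, with its cap at (322,297). Next I'll turn and move above the handle.

Emit:
{"op": "drive_tool", "data": {
  "moves": [
    [[0,0,-0.15],[0,0,0],0.085],
    [[0,0,-0.15],[0,0,0],0.085],
    [[0,0,-0.15],[0,0,0],0.085],
    [[0,0,-0.15],[0,0,0],0.085],
    [[0,0,-0.149],[0,0,0],0.085]
  ]
}}

```text
time: 13.58
eef_pos: [0.4863, -0.0561, 0.1711]
tcp_rot: [0.516, 0.856, -0.0, -0.0]
contact_force: [-0.2, 0.1, -0.1]
opening: 0.997
finger_force: 0.0
```

Emit:
{"op": "drive_tool", "data": {
  "moves": [
    [[0,0,0],[-0.025,0.034,0],0.06],
    [[0,0,0],[-0.025,0.034,0],0.06],
    [[0,0,0],[-0.025,0.033,0],0.06],
    [[0,0,0],[0,0,0.05],0.06],
    [[0,0,0],[0,0,0],0.06]
  ]
}}

```text
time: 14.2
eef_pos: [0.6073, -0.0747, 0.1162]
tcp_rot: [0.518, 0.855, -0.002, -0.005]
contact_force: [-0.4, -0.4, 0.2]
opening: 0.704
finger_force: 0.0
```

Run:
```python
from h import *
w=cam('wrist');s=ctrl.get_state();print(s['eef_pos'],s['tcp_rot'],s['opening'])
q=s['tcp_rot'];print('psi',90-2*np.degrees(np.arctan2(q[0],q[1])))
g=cv2.cvtColor(w['image'],cv2.COLOR_RGB2HSV)
for r in range(100,240,10):
    i=np.flatnonzero(cv2.inRange(g[r:r+1],(8,40,60),(28,255,255))[0,200:440])
    if len(i): print(r,200+i[0],200+i[-1],end='; ')
print(proj(w,[*s['eef_pos'][:2],.049]))
cv2.imwrite('pics/w5.png',cv2.resize(w['image'][...,::-1],(480,300)))
```

```text
[ 0.60878245 -0.07492312  0.11890746] [ 5.18165871e-01  8.55274698e-01 -8.38831074e-04 -2.93550909e-03] 0.699426116773888
psi 27.581072563664037
180 316 349; 190 316 348; 200 316 348; 210 315 347; 220 315 347; 230 314 347; [324.35429483 223.09613109]
```

View pics/w5.png

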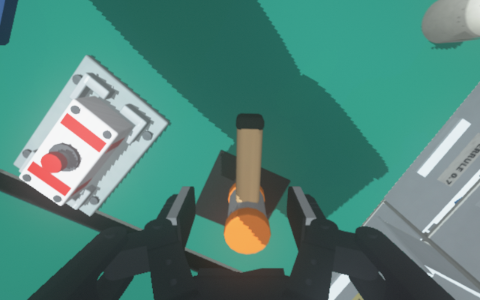

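The wrist view shows the handle vertical at column 331 (about 248 in the view), some 3–4 mm right of the jaw centre. I'll shift by that amount, descend and grip firmly.

Emit:
{"op": "drive_tool", "data": {
  "moves": [
    [[0,0,0],[0,0.003,0.03],0.06],
    [[0,0,0],[0,0,0.03],0.06],
    [[0,0,0],[0,0,0.024],0.06],
    [[0,0,0],[0,0,0],0.06],
    [[0,0,0],[0,0,0],0.01]
  ],
  "grip_force": 110
}}

```text
time: 14.88
eef_pos: [0.6147, -0.0735, 0.0398]
tcp_rot: [0.518, 0.856, 0.0, 0.002]
contact_force: [1.1, 0.1, 0.7]
opening: 0.507
finger_force: 0.0
```

Emit:
{"op": "drive_tool", "data": {
  "moves": [
    [[0,0,0],[0,0,0],0.01],
    [[0,0,0],[0,0,0],0.01],
    [[0,0,0],[0,0,0],0.01],
    [[0,0,0],[0,0,0],0.01]
  ]
}}

```text
time: 15.38
eef_pos: [0.6146, -0.0734, 0.0398]
tcp_rot: [0.517, 0.856, 0.0, 0.001]
contact_force: [-2.3, -0.2, 6.4]
opening: 0.234
finger_force: 106.2
```

Emit:
{"op": "drive_tool", "data": {
  "moves": [
    [[0,0,0],[0,0,-0.02],0.01],
    [[0,0,0],[0,0,-0.04],0.01],
    [[0,0,0],[0,0,-0.04],0.01],
    [[0,0,0],[0,0,0],0.01],
    [[0,0,0],[0,0,0],0.01]
  ]
}}

```text
time: 16.0
eef_pos: [0.6126, -0.0726, 0.1367]
tcp_rot: [0.517, 0.856, -0.0, -0.001]
contact_force: [0.8, -0.0, -2.3]
opening: 0.238
finger_force: 106.8
```

Emit:
{"op": "drive_tool", "data": {
  "moves": [
    [[0,0,0.143],[0,0,0],0.01],
    [[0,0,0.143],[0,0,0],0.01],
    [[0,0,0.143],[0,0,0],0.01],
    [[0,0,0.143],[0,0,0],0.01],
    [[0,0,0],[0,0,0],0.01]
  ]
}}

```text
time: 16.62
eef_pos: [0.612, -0.0724, 0.1347]
tcp_rot: [0.737, 0.676, -0.001, -0.002]
contact_force: [0.4, 0.5, -2.8]
opening: 0.238
finger_force: 106.5
```

Run:
```python
from h import *
s=ctrl.get_state();q=s['tcp_rot'];psi=np.pi/2-2*np.arctan2(q[0],q[1]);print(s['eef_pos'],np.degrees(psi),s['wrist_torque'],s['contact_force'])
x=np.array([-np.sin(psi),np.cos(psi)]);y=np.array([np.cos(psi),np.sin(psi)])
T=np.array([.4635,-.1415])+.049*x;d=T-s['eef_pos'][:2];print(T,d@x,d@y)
c=cam('scene');w=cam('wrist')
a=cv2.resize(c['image'][170:330,330:490],None,fx=2.5,fy=2.5,interpolation=cv2.INTER_CUBIC)
o=np.zeros((400,800,3),np.uint8);o[:,:400]=a;o[:237,410:790]=cv2.resize(w['image'],(380,237))
cv2.imwrite('pics/m1.png',o[...,::-1])
```

```text
[ 0.61197037 -0.07244199  0.13473028] -5.0092438500963805 [ 0.09908566 -0.00268743 -0.04957748] [ 0.36969587  0.52714819 -2.78047659]
[ 0.46777851 -0.09268715] -0.032758162291334145 -0.14187340239160096
```

View pics/m1.png

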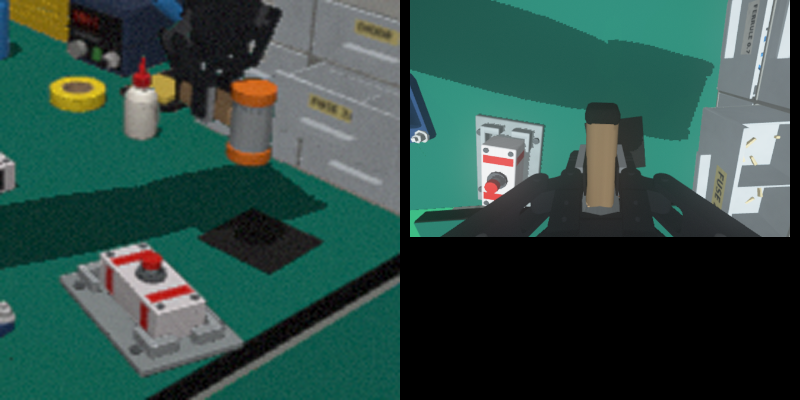

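The mallet is held level and upright, and the unit is still seated. That was one picture over the viewing limit of 10 (11 in all), so I'll work from numbers only now. Next I'll carry the head over the plunger.

Emit:
{"op": "drive_tool", "data": {
  "moves": [
    [[0,0,0],[-0.011,-0.047,0],0.01],
    [[0,0,0],[-0.011,-0.047,0],0.01],
    [[0,0,0],[-0.011,-0.048,0],0.01],
    [[0,0,0],[0,0,0],0.01],
    [[0,0,0],[0,0,0],0.01]
  ]
}}

```text
time: 17.35
eef_pos: [0.4695, -0.0934, 0.1377]
tcp_rot: [0.738, 0.675, 0.0, 0.001]
contact_force: [1.2, -0.2, -1.5]
opening: 0.238
finger_force: 107.6
```

Run:
```python
from h import *
s=ctrl.get_state();print(s['eef_pos'],s['tcp_rot'])
c=cam('scene');hsv=cv2.cvtColor(c['image'],cv2.COLOR_RGB2HSV)
print('expected head top/bottom px',proj(c,[.4635,-.1415,s['eef_pos'][2]+.033]),proj(c,[.4635,-.1415,s['eef_pos'][2]-.037]),'plunger',proj(c,[.4635,-.1415,.058]))
for nm,m in(('orange',cv2.inRange(hsv,(7,170,120),(17,255,255))),('red',cv2.inRange(hsv,(0,150,80),(5,255,255)))):
    k=np.zeros_like(m);k[180:330,330:460]=m[180:330,330:460]
    for q in cv2.findContours(k,cv2.RETR_EXTERNAL,cv2.CHAIN_APPROX_NONE)[0]:
        if cv2.contourArea(q)>15: r=cv2.boundingRect(q);print(nm,r,[r[0]+r[2]/2,r[1]+r[3]/2])
```

```text
[ 0.46953519 -0.0933588   0.13771869] [7.37646545e-01 6.75186607e-01 3.89701196e-04 6.83793104e-04]
expected head top/bottom px [392.39263459 223.72614455] [390.90008405 254.28533269] plunger [390.03519153 271.99355251]
orange (382, 249, 19, 10) [391.5, 254.0]
orange (383, 221, 20, 13) [393.0, 227.5]
red (390, 284, 16, 7) [398.0, 287.5]
red (375, 270, 20, 8) [385.0, 274.0]
```

The head projects exactly where I expected, directly above the plunger. I'll strike now.

Emit:
{"op": "drive_tool", "data": {
  "moves": [
    [[0,0,0],[0,0,0.035],0.01],
    [[0,0,0],[0,0,0],0.01],
    [[0,0,0],[0,0,0.012],0.01],
    [[0,0,0],[0,0,0.005],0.01],
    [[0,0,0],[0,0,0],0.01]
  ]
}}

```text
time: 18.02
eef_pos: [0.471, -0.0935, 0.0871]
tcp_rot: [0.738, 0.675, 0.001, 0.002]
contact_force: [0.8, 2.0, 5.8]
opening: 0.239
finger_force: 108.6
```

Emit:
{"op": "drive_tool", "data": {
  "moves": [
    [[0,0,0],[0,0,0.002],0.01],
    [[0,0,0],[0,0,0.002],0.01],
    [[0,0,0],[0,0,0],0.01]
  ]
}}

```text
time: 18.4
eef_pos: [0.4712, -0.0934, 0.0845]
tcp_rot: [0.738, 0.675, 0.001, 0.002]
contact_force: [-1.9, 3.8, 11.3]
opening: 0.235
finger_force: 109.9
```

Emit:
{"op": "drive_tool", "data": {
  "moves": [
    [[0,0,0],[0,0,0.002],0.01],
    [[0,0,0],[0,0,0],0.01]
  ]
}}

```text
time: 18.65
eef_pos: [0.4714, -0.0932, 0.084]
tcp_rot: [0.738, 0.675, 0.001, 0.001]
contact_force: [-4.7, 7.5, 20.3]
opening: 0.238
finger_force: 111.7
```

The force reached about 22 N net, well above the spring's 9 N, with no further travel, so the plunger is on its stop. I'll retreat and carry the mallet back.

Emit:
{"op": "drive_tool", "data": {
  "moves": [
    [[0,0,0],[0,0,-0.018],0.01],
    [[0,0,0],[0,0,-0.04],0.01],
    [[0,0,0],[0.011,0.047,0],0.01],
    [[0,0,0],[0.011,0.047,0],0.01],
    [[0,0,0],[0.011,0.048,0],0.01]
  ]
}}

```text
time: 19.27
eef_pos: [0.6145, -0.0728, 0.1373]
tcp_rot: [0.738, 0.675, -0.0, 0.0]
contact_force: [-0.3, -0.4, -2.2]
opening: 0.237
finger_force: 107.8
```

Emit:
{"op": "drive_tool", "data": {
  "moves": [
    [[0,0,-0.143],[0,0,0],0.01],
    [[0,0,-0.143],[0,0,0],0.01],
    [[0,0,-0.143],[0,0,0],0.01],
    [[0,0,-0.143],[0,0,0],0.01],
    [[0,0,0],[0,0,0],0.01]
  ]
}}

```text
time: 19.9
eef_pos: [0.6129, -0.0729, 0.1368]
tcp_rot: [0.518, 0.855, -0.0, -0.001]
contact_force: [0.0, -0.1, -0.8]
opening: 0.24
finger_force: 107.9
```

```bash
cat > hd.py <<'E'
from h import *
s=ctrl.get_state();q=s['tcp_rot'];psi=np.pi/2-2*np.arctan2(q[0],q[1]);x=np.array([-np.sin(psi),np.cos(psi)])
H=s['eef_pos'][:2]-.049*x;z=s['eef_pos'][2];print(s['eef_pos'],'head est',H,s['contact_force'])
c=cam('scene');hsv=cv2.cvtColor(c['image'],cv2.COLOR_RGB2HSV)
print('exp top/bot',proj(c,[*H,z+.033]),proj(c,[*H,z-.037]))
m=cv2.inRange(hsv,(7,170,120),(17,255,255));k=np.zeros_like(m);k[160:330,400:480]=m[160:330,400:480]
for q in cv2.findContours(k,cv2.RETR_EXTERNAL,cv2.CHAIN_APPROX_NONE)[0]:
    if cv2.contourArea(q)>15: r=cv2.boundingRect(q);print(r,[r[0]+r[2]/2,r[1]+r[3]/2])
E
python3 hd.py
```

```text
[ 0.61294535 -0.0728787   0.13679365] head est [ 0.63563579 -0.11630846] [ 0.04404283 -0.08474607 -0.84418376]
exp top/bot [438.63013473 198.8447563 ] [435.98866758 226.73314603]
(428, 223, 16, 8) [436.0, 227.0]
(431, 199, 16, 9) [439.0, 203.5]
```

Emit:
{"op": "drive_tool", "data": {
  "moves": [
    [[0,0,0],[0,0,0.04],0.01],
    [[0,0,0],[0,0,0.04],0.01],
    [[0,0,0],[0,0,0.012],0.01],
    [[0,0,0],[0,0,0.006],0.01],
    [[0,0,0],[0,0,0],0.01]
  ]
}}

```text
time: 20.58
eef_pos: [0.6148, -0.0733, 0.0411]
tcp_rot: [0.518, 0.856, 0.0, 0.002]
contact_force: [0.0, -0.4, -1.3]
opening: 0.239
finger_force: 108.0
```

Emit:
{"op": "drive_tool", "data": {
  "moves": [
    [[0,0,0],[0,0,0.001],0.01],
    [[0,0,0],[0,0,0],0.01]
  ]
}}

```text
time: 20.82
eef_pos: [0.6148, -0.0732, 0.04]
tcp_rot: [0.517, 0.856, 0.0, 0.002]
contact_force: [-0.8, 1.0, 1.6]
opening: 0.237
finger_force: 108.3
```

Emit:
{"op": "drive_tool", "data": {
  "moves": [
    [[0,0,0],[0,0,0.001],0.01],
    [[0,0,0],[0,0,0],0.01],
    [[0,0,0],[0,0,0],0.026],
    [[0,0,0],[0,0,0],0.04],
    [[0,0,0],[0,0,0],0.07]
  ],
  "grip_force": 40
}}

```text
time: 21.45
eef_pos: [0.6132, -0.0729, 0.037]
tcp_rot: [0.517, 0.856, -0.0, -0.0]
contact_force: [-0.6, -0.6, -0.7]
opening: 0.662
finger_force: 0.0
```

Emit:
{"op": "drive_tool", "data": {
  "moves": [
    [[0,0,0],[0,0,0],0.07],
    [[0,0,0],[0,0,-0.03],0.07],
    [[0,0,0],[0,0,-0.06],0.07],
    [[0,0,0],[0,0,-0.05],0.07],
    [[0,0,0],[0,-0.05,0],0.07]
  ]
}}

```text
time: 22.08
eef_pos: [0.5736, -0.0969, 0.1842]
tcp_rot: [0.516, 0.856, 0.001, 0.007]
contact_force: [-0.8, -0.8, -0.6]
opening: 0.821
finger_force: 0.0
```

Emit:
{"op": "drive_tool", "data": {
  "moves": [
    [[0,0,0],[0,-0.06,0],0.07],
    [[0,0,0],[0,-0.03,0],0.07],
    [[0,0,0],[0,0,0],0.07],
    [[0,0,0],[0,0,0],0.07]
  ]
}}

```text
time: 22.58
eef_pos: [0.4902, -0.1379, 0.1777]
tcp_rot: [0.518, 0.856, 0.0, 0.001]
contact_force: [-1.0, 0.6, -0.2]
opening: 0.82
finger_force: 0.0
```

Run:
```python
from h import *
print(ctrl.get_state()['eef_pos'])
c0=np.load('scene0.npy',allow_pickle=True).item();c=cam('scene')
def B(c,lo,hi,roi,amin=12):
    hsv=cv2.cvtColor(c['image'],cv2.COLOR_RGB2HSV);m=cv2.inRange(hsv,lo,hi);k=np.zeros_like(m);x0,y0,x1,y1=roi;k[y0:y1,x0:x1]=m[y0:y1,x0:x1]
    return [cv2.boundingRect(q) for q in cv2.findContours(k,cv2.RETR_EXTERNAL,cv2.CHAIN_APPROX_NONE)[0] if cv2.contourArea(q)>amin]
for n,k in(('before',c0),('after',c)):
    print(n,'head',B(k,(7,170,120),(17,255,255),(405,220,470,280)),'tape',B(k,(22,150,120),(32,255,255),(345,195,375,220)),'blue',B(k,(105,120,60),(125,255,255),(285,210,335,250),5))
print('red unit',B(c,(0,150,80),(5,255,255),(340,240,440,320),5),'cap exp up',proj(c,[.4635,-.1415,.058]),'down',proj(c,[.4635,-.1415,.048]))
t=cam('top');t0=np.load('top0.npy',allow_pickle=True).item()
print('top head',B(t0,(6,170,180),(14,255,255),(405,140,475,185)),B(t,(6,170,180),(14,255,255),(405,140,475,185)))
print('top red',[(np.round(ray(t,(r[0]+(r[2]-1)/2,r[1]+(r[3]-1)/2),.045),4)[:2],r) for r in B(t,(0,130,80),(8,255,255),(420,195,485,255),4)])
```

```text
[ 0.49017577 -0.13787938  0.17766519]
before head [(426, 260, 16, 7), (427, 234, 17, 12)] tape [(350, 201, 22, 14)] blue [(285, 223, 7, 6), (304, 218, 8, 5), (295, 216, 5, 5)]
after head [(428, 261, 14, 6), (431, 234, 13, 12)] tape [(350, 201, 22, 14)] blue [(291, 231, 3, 7), (310, 225, 3, 8), (285, 223, 7, 6), (304, 218, 7, 5), (295, 216, 5, 5)]
red unit [(386, 293, 3, 8), (389, 284, 17, 7), (375, 270, 20, 8)] cap exp up [390.03519153 271.99355251] down [389.8374861  276.04146727]
top head [(439, 150, 14, 14)] [(439, 150, 14, 11)]
top red [(array([ 0.4628, -0.1445]), (453, 221, 7, 6)), (array([ 0.4546, -0.1712]), (464, 220, 6, 14)), (array([ 0.4712, -0.1125]), (441, 214, 6, 14))]
```

The checks agree:
- **Unit:** it sits at the nest centre, with the plunger cap at the same pixels as before the strike.
- **Mallet:** it stands at its original place on the pad.
- **Neighbours and tape:** the blue bands and the tape haven't moved in the images. I didn't re-measure black or the other bystanders.

I'll hand the job in.

```bash
python3 -c "
from plant import ctrl
print(ctrl.sign_off())"
```

```text
the job is handed in; nothing more can be done
None
```

The job is handed in, and the sign-off gave no verdict: the red unit was pushed clear and set in the nest, its plunger was knocked to its stop and came back up, and the mallet stands on its pad; I viewed 11 pictures, one over the limit of 10.

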